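# Clear the bench scale, slide the paint tin onto its pan and tare

### The job

Get the bench scale ready for mixing: lift the check weight off the scale's pan and stand it upright in the empty compartment of its wooden case, setting it down rather than dropping it. Then slide (do not lift) the squat wide tin along the plywood deck onto the pan so that it stands upright in the middle, and let go of it. Only when it stands there, press the tare key (the right-hand of the two keys on the scale's front, seen from the robot) fully down and release it; leave the other key, the tall tin, the small weight in the case and the parts dish alone.

Things in the scene. Friction and masses are not known exactly. Their poses are not given: they have to be found in the camera images.
- station: Fixed station: grey bench scale let into a raised plywood deck. Origin on the bench under the pan's middle; x away from the robot, y to the left along the deck, z up. Deck boards left and right of the pan: top z = 70 mm, y = +-88 to +-272 mm, x = -85 to 85 mm. Control head in front of the pan: x = -168 to -90 mm, 176 mm wide, top z = 52 mm, display between its keys up to 56 mm.
- pan_center (a point): Middle of the top face of the scale's flat square stainless pan (170 x 170 mm, same axes as the station), 69 mm above the bench when unloaded, i.e. 1 mm below the decks, with a 3 mm gap to each. Moves down with the pan.
- pan (a joint): How far the sprung pan has sunk, m: 0 unloaded, to 0.008 at its stop; about 4 mm per kg (2500 N/m). It moves straight down, without tilting. With the tin fully on it, it reads about 0.002 to 0.004.
- weight: 500 g plain steel check weight, on the pan at the start, up to 45 mm from the middle in x and in y: a cylinder 40 mm in diameter and 48 mm tall with a small mushroom knob on top (22 mm in diameter, 66 mm overall height). Origin at the centre of its underside, z up.
- case: Low open wooden weight case, fixed on the bench in front of the left or right end of the deck, 95 (x) x 170 (y) x 20 mm tall, walls and floor 5 mm, a divider across the middle making two compartments, each 85 x 77 mm inside. Origin under its centre. The compartment on its -y side holds the small weight; the one on its +y side is empty.
- case_slot (a point): Centre of the floor of the case's empty compartment, 5 mm above the bench (z up, axes of the case). The 500 g weight's underside belongs here, its middle within 26 mm in x and in y.
- tin: Squat wide metal tin with a paper band, to be slid: 104 mm in diameter, 84 mm tall, 0.55 to 0.95 kg, too wide to grasp. Starts on the left or right deck board, clear of the pan. Origin at the centre of its underside, z up. In the middle = centre within 15 mm of the pan's. Push it low (under 50 mm) from directly behind: one fingertip lets it roll aside, two spread fingers cradle it.
- tare_key (a joint): Travel of the tare key, m: 0 released, 0.004 fully down; counts as pressed beyond 0.003 (3.6 N; 4.5 N at the stop). Springs back.
- tare_key_top (a point): Centre of the top of the tare key, black rubber, 28 (x) x 34 (y) mm, on the right-hand (-y) side of the control head, 61 mm above the bench when released. It is pressed straight down.
- power_key (a joint): Travel of the on/off key, m, same make as the tare key; to be left alone.
- power_key_top (a point): Centre of the top of the on/off key, on the left-hand (+y) side of the control head.
- tall_tin: Bystander: tall narrow tin, 66 mm in diameter, 125 mm tall, standing on the deck board opposite the squat tin. Origin at the centre of its underside.
- small_weight: Bystander: 200 g steel check weight, 28 mm in diameter, 48 mm tall, in the other compartment of the case. Origin at the centre of its underside.
- dish: Bystander: round steel parts dish with nuts and bolts, 132 mm in diameter, 22 mm tall, on the bench in front of the other end of the deck. Origin at the centre of its underside.
There are look-alikes about, which are no part of the job. What is shaped like the tin but red or yellow is not meant. What is shaped like the case but blue is not meant.

How it is judged (in metres and radians):
On the way, in this order (a step that is already met when the one before it is completed fails the run):
1. the check weight stands released in the empty compartment of its case (x of weight in the frame of case_slot between -0.026 and 0.026 m and y of weight in the frame of case_slot between -0.026 and 0.026 m and z of weight in the frame of case_slot below 0.006 m and angle between weight's own z axis and vertical below 0.1 rad and linear speed of weight below 0.02 m/s and contact force between the fingers and weight below 0.2 N), for 0.2 s.
2. the squat tin stands upright and released in the middle of the pan, the pan carrying it (horizontal distance between tin and pan_center below 0.015 m and z of tin in the frame of pan_center between -0.004 and 0.004 m and angle between tin's own z axis and vertical below 0.04 rad and linear speed of tin below 0.02 m/s and value of joint pan above 0.0012 m and contact force between each of the arm, the fingers and tin below 0.2 N), for 0.3 s.
3. the tare key is pressed fully down with the tin standing there (all of step 2 and value of joint tare_key above 0.003 m), for 0.05 s.
At the end, for the whole second after the job is handed in: The squat tin stands upright, at rest and released on the sprung pan, its centre within 15 mm of the pan's centre; the 500 g weight stands upright, at rest and released on the floor of the case's formerly empty compartment; the tare key has been pressed after that and is up again (all of step 1 and all of step 2 and value of joint each of tare_key, power_key below 0.001 m); the robot touches nothing.
It fails at once if the tare key is pressed before the tin stands in the middle of the pan (value of joint tare_key above 0.003 m and horizontal distance between tin and pan_center above 0.02 m).
It fails at once if the on/off key is pressed (value of joint power_key above 0.003 m).
It fails at once if the squat tin is lifted instead of slid, tipped, or pushed off the station (z of tin in the frame of station above 0.085 m or z of tin in the frame of station below 0.05 m or angle between tin's own z axis and vertical above 0.3 rad).
It fails at once if the check weight is dropped or knocked over ((linear speed of weight above 0.5 m/s and contact force between the fingers and weight below 0.1 N) or angle between weight's own z axis and vertical above 0.7 rad).
It fails at once if a bystander (tall tin, small weight, parts dish) is moved more than 30 mm (distance of any of tall_tin, small_weight, dish from where it was at the start of the episode above 0.03 m).
It also fails if it takes over 72 s, if anything falls off the work surface, if the arm or the gripper's body presses on something with over 40 N, if the wrist force passes 120 N, or if a joint passes its speed limit or range.

### The arm

A 6-joint arm with a two-finger parallel gripper is mounted at the origin on the work surface. World frame = base frame: x ahead of the robot, y to its left, z up, the work surface at z = 0. Lengths are in mm, angles in degrees, forces in N, time in s.
With the tool pointing down it reaches from about 350 to 850 mm from the base axis. Payload 8.1 kg.
Tool frame: the origin (TCP) lies midway between the tips of the shut fingers; the grasp point (between the pads) lies 19 mm behind it (r.pinch_z is the distance from the TCP to the grasp point, in mm); z points along the fingers, y is the line along which they close (so a half turn about z gives the same grasp; the last joint's range is limited). The gripper opens to 85 mm and grips with 20 to 120 N. Pads are 22 mm wide; open, the fingers measure 114 mm over their backs; the gripper's body (76 mm by 85 mm) begins 54 mm behind the grasp point. The pads swing forward as they close: fully open they stand 13 mm farther back than shut.
Start: joints at [-75.367, 7.471, 85.268, -0, 87.261, -4.893], TCP at [200.565, -565.49, 231.292] pointing down, gripper open.
Joint ranges: [-169.43, 169.43], [-51.17, 129.36], [1.28, 143.12], [-76.62, 256.62], [0, 156.53], [-152.29, 152.29]. Speed limits (degrees/s): [136.94, 136.94, 159.86, 180, 180, 180].

### API

Orientations are given as [roll, pitch, yaw] about the fixed x, y, z axes, in that order (R = Rz(yaw) Ry(pitch) Rx(roll)).
In Python, from bench import sensors, optics, job, r gives the robot as it stands.
- The arm moves only by the tool play_rows, never from a script. Its argument "motion" is a list that holds one entry, the list of rows, each a list of 6 numbers: the shift along the tool's x, y, z in cm, then the turn, a rotation vector about the tool's x, y, z in degrees. In form: [[[x, y, z, ax, ay, az], ...]]. A call has 1 to 5 rows; each row is the pose to reach, as a shift and turn from the pose commanded when the call began, along the tool's axes at that moment; what a row does not reach only later rows make up. A row lasts 1/10 s, in which the tool goes at most 50 mm and 8.59 degrees, less where a joint would pass 70% of its speed; a pose out of reach is approached as far as the arm can. A call with a gripper value outside its range is refused whole. "jaw" is the opening, from 0 (shut) to 1 (fully open), set as the call begins (left out, the last holds). The fingers move at their own pace and stop on an object; "squeeze" is the grip in N (left out, the last holds). Time passes only in rows, so rows that repeat a pose let the fingers close. It gives the time, the measured TCP pose, the force, the opening and the grip force at its end, in the units of the state.
- sensors.sense(): the state, without advancing time (a new reading comes with each control period).
- optics.snapshot(name): name is "scene" or "top"; returns a dict with "pixels" (480x640x3 uint8, red, green, blue), "mtx" (3x3 intrinsics, pixels), "k1" (the pictures are not rectified: a ray, as slopes to the right and down, at radius r is drawn at 1 + k1 r^2 times it, then the intrinsics apply), "R" (3x3) and "t" (3): a world point X has camera coordinates R X + t. Camera axes: x right, y down, z forward; pixel columns grow to the right and rows downward; lengths in mm; the calibration is good to about 2 mm. A picture is of the moment at which its call begins. There is no depth.
- job.hand_in(): hands the job in; it is judged then, once.
The state is a dict: "time": time; "joint_pos": joint angles; "qd": joint speeds; "joint_efforts": joint torques, N m; "tool_pos": TCP position; "tcp_rot": TCP orientation; "ft_force": force on the tool from outside, world axes, zero at the start; "wrist_torque": the same for the moment, N m; "finger_gap": finger opening in mm; "grip_force": force on a finger pad.
Only numpy, scipy, OpenCV 4.12 (cv2) and the standard library are available. Lean on these libraries where they do the work, as an engineer would, in place of code of your own. Each camera call takes 0.05 s, during which the arm holds its last target. There are 200 camera calls.

## Working session

There is one attempt and no reset: what is moved stays moved. The work goes in short steps, Python scripts to look and compute and a tool call to move; the robot and the scene stay as the last step left them, time stands still between calls to the robot, and variables do not carry over. Pictures are saved under pics/ and viewed, at most 12 in all, crops included, and the job is handed in when it is done.

Besides the shell and the picture viewer there is one more tool, called after ">>>" by a JSON object that holds its "method" and its "body". play_rows: Moves the arm, as the interface text tells. Its arguments: {"type":"object","properties":{"motion":{"type":"array","items":{"type":"array","items":{"type":"array","items":{"type":"number"}}}},"jaw":{"type":"number"},"squeeze":{"type":"number"}},"required":["motion"]}

```bash
mkdir -p pics; cat > h.py <<'E'
import numpy as np, cv2
from bench import sensors, optics, job, r
def snap(n,f=None):
    s=optics.snapshot(n)
    if f: cv2.imwrite('pics/'+f,cv2.cvtColor(s['pixels'],cv2.COLOR_RGB2BGR))
    return s
def ray(s,u,v):
    K=np.array(s['mtx']);d=cv2.undistortPoints(np.array([[[u,v]]],float),K,np.array([s['k1'],0,0,0.]))[0,0]
    R=np.array(s['R']);t=np.array(s['t']);return -R.T@t, R.T@np.array([d[0],d[1],1])
def onz(s,u,v,z):
    c,d=ray(s,u,v);return c+d*(z-c[2])/d[2]
def proj(s,X):
    K=np.array(s['mtx']);p=cv2.projectPoints(np.array([X],float),cv2.Rodrigues(np.array(s['R']))[0],np.array(s['t'],float),K,np.array([s['k1'],0,0,0.]))[0];return p[0,0]
E
python3 - <<'E'
from h import *
for n in ('scene','top'):
    s=snap(n,n+'0.png'); print(n,s['k1'],ray(s,320,240),onz(s,320,240,70))
    np.save(n+'0.npy',s,allow_pickle=True)
print(sensors.sense())
E
```

```text
scene 0.02287251480478367 (array([1282.39342775, -152.4727837 ,  618.12074978]), array([-0.80057303,  0.17835528, -0.57246993])) [515.87160682  18.29640935  70.        ]
top -0.04792337279029537 (array([ 356.76142074,   26.28312624, 1093.97459346]), array([ 0.08485522, -0.00144811, -0.9964157 ])) [443.96356822  24.79496597  70.        ]
{'time': 0.1, 'joint_pos': array([-7.53665402e+01,  7.51183360e+00,  8.53235718e+01, -8.14566831e-04,
        8.72618366e+01, -4.89425850e+00]), 'qd': array([-0.04891695, -0.04388316, -0.28971718, -0.04471207,  0.06132681,
       -0.01539344]), 'joint_efforts': array([ 1.82968379e-03, -5.70949030e+01, -5.01944232e+01, -7.68075029e-05,
        8.12478655e-03,  6.30315640e-05]), 'tool_pos': array([ 200.43497782, -564.99979936,  230.33326164]), 'tcp_rot': array([-1.79903043e+02, -7.48578993e-03,  1.95277515e+01]), 'ft_force': array([-1.12456305,  0.87145775, -0.22248863]), 'wrist_torque': array([ 0.00167507, -0.01065863, -0.02707747]), 'grip_force': 0.0, 'finger_gap': 85.26933335601402}
```

View pics/scene0.png

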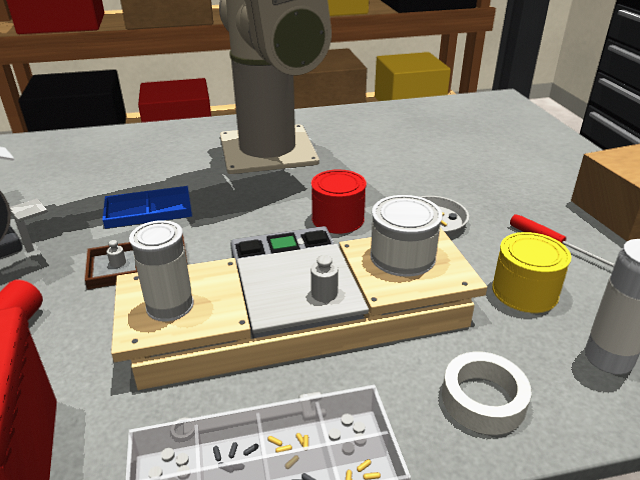

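View pics/top0.png

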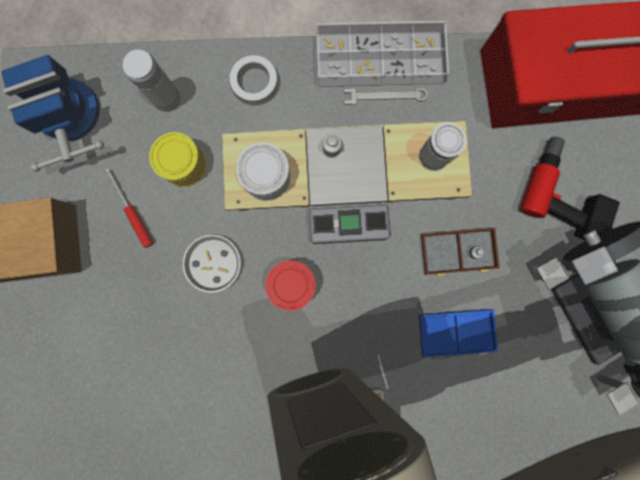

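The top view (up = +x, left = +y) shows these candidates:
- **Squat tin:** the grey one at (263,170) on the left deck. The red one at (291,285) and the yellow one at (175,157) are look-alikes.
- **Case:** the brown one at (459,250), with its empty +y compartment at about (440,252). The blue one at (458,333) is a look-alike.
- **Check weight:** (332,145) on the pan.
- **Tare key:** (375,222).

Next I measure these and confirm with one crop.

```bash
python3 - <<'E'
from h import *
S={n:np.load(n+'0.npy',allow_pickle=True).item() for n in('scene','top')}
t=S['top'];im=cv2.cvtColor(t['pixels'],cv2.COLOR_RGB2BGR);hsv=cv2.cvtColor(im,cv2.COLOR_BGR2HSV)
def poly(m,box,eps=None):
    x0,y0,x1,y1=box;mm=np.zeros_like(m);mm[y0:y1,x0:x1]=m[y0:y1,x0:x1]
    c=cv2.findContours(mm,0,2)[0]; c=np.vstack([k for k in c if cv2.contourArea(k)>60]);return cv2.minAreaRect(c)
wood=cv2.inRange(hsv,(12,50,120),(30,255,255))
for n,b in(('L',(215,115,309,220)),('R',(384,115,480,210))):
    q=poly(wood,b);c=onz(t,*q[0],70);P=[onz(t,*p,70)[:2].round(1).tolist() for p in cv2.boxPoints(q)];print(n,q,c.round(1),P)
brown=cv2.inRange(hsv,(0,80,30),(20,255,150))
q=poly(brown,(412,218,505,282));print('case',q,onz(t,*q[0],18).round(1),[onz(t,*p,20)[:2].round(1).tolist() for p in cv2.boxPoints(q)])
crop=np.hstack([cv2.resize(im[115:245,215:400],None,fx=2.6,fy=2.6,interpolation=2)[:338],cv2.resize(im[215:345,400:510],None,fx=2.6,fy=2.6,interpolation=2)])
cv2.imwrite('pics/crop.png',crop)
sc=cv2.cvtColor(S['scene']['pixels'],cv2.COLOR_RGB2BGR)
cv2.imwrite('pics/crop2.png',cv2.resize(sc[180:320,230:450],None,fx=3.5,fy=3.5,interpolation=2))
E
```

```text
L ((264.75384521484375, 169.0692138671875), (76.6595687866211, 84.81366729736328), 86.8201675415039) [603.9 141.8  70. ] [[688.1, 239.1], [693.0, 51.0], [521.3, 46.1], [516.4, 231.3]]
R ((427.1201477050781, 160.06875610351562), (76.44697570800781, 84.7906265258789), 86.86363983154297) [ 614.3 -216.8   70. ] [[698.1, -121.8], [704.5, -312.0], [531.7, -311.1], [526.3, -123.9]]
case ((459.89495849609375, 250.71270751953125), (41.02679443359375, 74.12078094482422), 85.33314514160156) [ 414.7 -294.3   18. ] [[457.0, -207.0], [466.1, -378.4], [372.1, -380.7], [363.6, -210.4]]
```

View pics/crop.png

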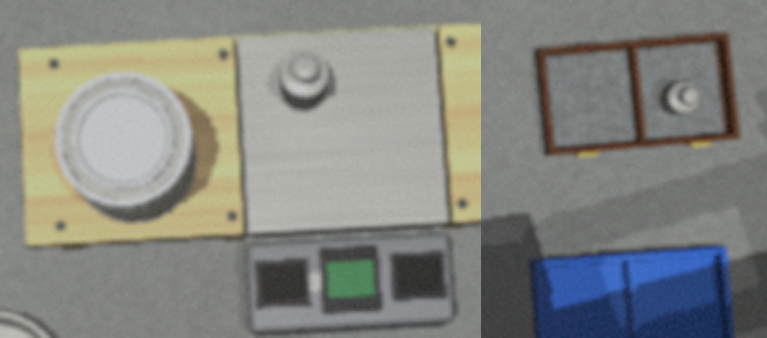

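View pics/crop2.png

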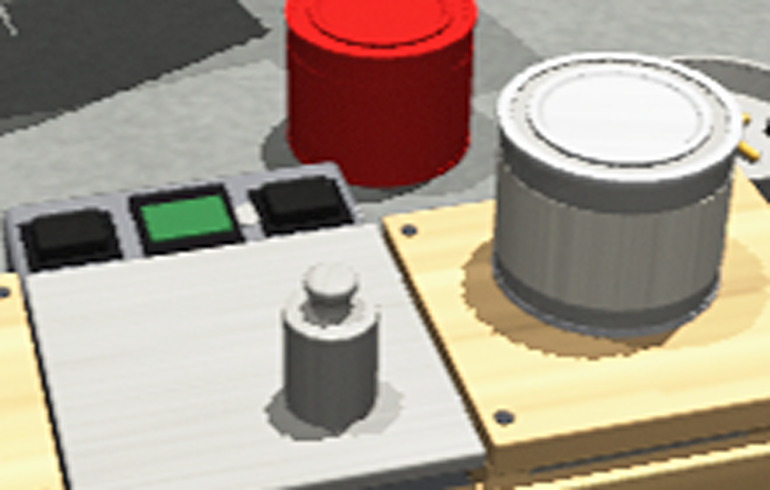

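The crops confirm the targets. The grey squat tin is on the left deck with its rim centre at about (263,169). The weight's knob is at about (332.7,140). The brown case's left (+y) compartment is empty, and the tare key is at about (375,221).

```bash
python3 - <<'E'
from h import *
S={n:np.load(n+'0.npy',allow_pickle=True).item() for n in('scene','top')}
t=S['top'];s=S['scene']
print('tin',onz(t,263.1,168.8,154).round(1),onz(s,407.1,213.4,154).round(1))
print('knob',onz(t,332.7,140.4,133).round(1),onz(s,324.9,257.7,131).round(1),'should',onz(t,332.3,146.5,115).round(1))
print('tare',onz(t,375.4,220.8,61).round(1),onz(s,230+310/3.5*0+71/3.5,180+230/3.5,61).round(1))
print('power',onz(t,323.8,224.2,61).round(1),onz(s,230+300/3.5,180+198/3.5,61).round(1))
# pan right/left edges
print('pan',[onz(t,215+a/2.6,115+b/2.6,69)[:2].round(1) for a,b in((237,40),(439,30),(451,222),(245,232))])
print('redtin',onz(t,291,285,84).round(1))
E
```

```text
tin [584.3 135.6 154. ] [594.3 137.2 154. ]
knob [645.2  -7.4 133. ] [646.   -3.6 131. ] should [637.5  -6.8 115. ]
tare [483.6 -98.1  61. ] [493.  -97.4  61. ]
power [479.3  15.5  61. ] [491.5  16.2  61. ]
pan [array([688.9,  48.5]), array([ 693. , -124.3]), array([ 526.8, -127.5]), array([523.1,  46.1])]
redtin [348.6  89.1  84. ]
```

```bash
python3 - <<'E'
from h import *
S={n:np.load(n+'0.npy',allow_pickle=True).item() for n in('scene','top')}
def blobs(s,lo,hi,box,z,ell=False):
    hsv=cv2.cvtColor(s['pixels'],cv2.COLOR_RGB2HSV);m=cv2.inRange(hsv,lo,hi);x0,y0,x1,y1=box
    c=cv2.findContours(np.ascontiguousarray(m[y0:y1,x0:x1]),0,2)[0]
    for k in sorted(c,key=cv2.contourArea)[::-1][:3]:
        if cv2.contourArea(k)<40: continue
        k=k+np.array([x0,y0]);M=cv2.moments(k);p=(M['m10']/M['m00'],M['m01']/M['m00'])
        q=cv2.fitEllipse(cv2.convexHull(k)) if ell else cv2.boundingRect(k)
        print(M['m00'],np.round(p,1),onz(s,*p,z).round(1),q, onz(s,*q[0],z).round(1) if ell else '')
print('keys top');blobs(S['top'],(0,0,0),(180,255,65),(308,205,390,240),61)
print('keys scene');blobs(S['scene'],(0,0,0),(180,255,50),(225,220,340,262),61)
print('green');blobs(S['top'],(45,80,40),(90,255,255),(308,205,390,240),56);blobs(S['scene'],(45,80,40),(90,255,255),(225,220,340,262),56)
print('tin');blobs(S['top'],(0,0,165),(180,40,255),(225,135,300,210),154,True);blobs(S['scene'],(0,0,175),(180,30,255),(365,185,445,245),154,True)
s=S['scene'];print([onz(s,230+a/3.5,180+b/3.5,69).round(1) for a,b in((25,275),(380,225))])
E
```

```text
keys top
234.0 [375.5 220.7] [483.8 -98.4  61. ] (367, 213, 18, 16) 
203.0 [323.5 223.3] [481.3  16.1  61. ] (315, 216, 18, 15) 
keys scene
432.5 [282.4 242.5] [496.1 -42.9  61. ] (267, 233, 33, 20) 
340.0 [249.6 248.3] [500.1 -99.5  61. ] (236, 240, 29, 18) 
313.5 [315.4 238.5] [497.1  14.3  61. ] (301, 231, 30, 17) 
green
205.5 [349.5 221.9] [483.3 -41.5  56. ] (341, 215, 18, 14) 
236.0 [282.8 242. ] [487.7 -40.9  56. ] (270, 236, 27, 13) 
tin
2060.0 [261.6 167.7] [586.7 138.7 154. ] ((261.5830383300781, 167.667724609375), (51.193397521972656, 52.64866638183594), 62.31947708129883) [586.7 138.6 154. ]
2729.5 [408.1 206.9] [576.8 145.2 154. ] ((408.934814453125, 202.23660278320312), (57.429412841796875, 90.38221740722656), 92.81800079345703) [563.8 151.4 154. ]
[array([ 535.2, -123.2,   69. ]), array([533.7,  46. ,  69. ])]
```

>>> {"method": "play_rows", "body": {"motion": [[[4,-2.5,0,0,0,6],[8,-5,0,0,0,12],[12,-7.5,0,0,0,17.8],[16,-10,0,0,0,17.8],[20,-12.5,0,0,0,17.8]]], "jaw": 1}}

```text
time: 0.6
tool_pos: [347.9, -379.1, 230.9]
tcp_rot: [-180.0, 0.0, 1.7]
ft_force: [0.5, -0.2, 0.2]
finger_gap: 85.5
grip_force: 0.0
```

>>> {"method": "play_rows", "body": {"motion": [[[3,-3.6,0,0,0,0],[6,-7.2,0,0,0,0],[9,-10.8,0,0,0,0],[12.2,-14.5,0,0,0,0],[15.3,-18.3,0,0,0,0]]]}}

```text
time: 1.1
tool_pos: [495.4, -191.5, 231.0]
tcp_rot: [-180.0, 0.0, 1.7]
ft_force: [1.3, -0.3, 0.4]
finger_gap: 85.4
grip_force: 0.0
```

>>> {"method": "play_rows", "body": {"motion": [[[3,-3.6,0,0,0,0],[6,-7.2,0,0,0,0],[9,-10.8,0,0,0,0],[12.2,-14.5,0,0,0,0],[15.3,-18.3,0,0,0,0]]]}}

```text
time: 1.6
tool_pos: [642.9, -4.0, 230.7]
tcp_rot: [180.0, 0.0, 1.7]
ft_force: [0.1, -1.8, -0.9]
finger_gap: 85.3
grip_force: 0.0
```

>>> {"method": "play_rows", "body": {"motion": [[[0,0,3,0,0,0],[0,0,3,0,0,0],[0,0,3,0,0,0]]]}}

```text
time: 1.9
tool_pos: [640.8, -6.0, 200.0]
tcp_rot: [-180.0, 0.2, 1.7]
ft_force: [-0.6, -0.5, -0.3]
finger_gap: 85.4
grip_force: 0.0
```

>>> {"method": "play_rows", "body": {"motion": [[[0,0,2.5,0,0,0],[0,0,5,0,0,0],[0,0,5,0,0,0],[0,0,5,0,0,0]]]}}

```text
time: 2.3
tool_pos: [641.9, -6.7, 152.5]
tcp_rot: [180.0, -0.0, 1.6]
ft_force: [0.1, 0.1, 1.4]
finger_gap: 85.5
grip_force: 0.0
```

```bash
python3 - <<'E'
from h import *
s=snap('scene');im=cv2.cvtColor(s['pixels'],cv2.COLOR_RGB2BGR)
t=snap('top');it=cv2.cvtColor(t['pixels'],cv2.COLOR_RGB2BGR)
p=sensors.sense()['tool_pos'];print(p,proj(s,p),proj(t,p))
a=cv2.resize(im[160:320,250:400],None,fx=3,fy=3,interpolation=2);b=cv2.resize(it[80:240,270:380],None,fx=3,fy=3,interpolation=2)
cv2.imwrite('pics/a1.png',np.hstack([a,b]))
E
```

```text
[643.19789502  -6.51535776 153.99040159] [322.47603357 243.77000372] [332.57084294 138.35111647]
```

View pics/a1.png

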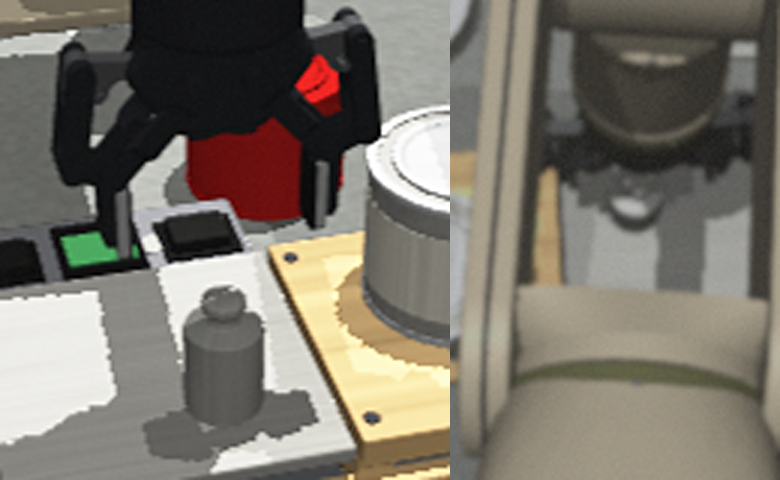

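The fingers straddle the weight, with the TCP at crop (217,251) and the knob at (223,300), so it is aligned to within a few mm. I'll descend and grip.

>>> {"method": "play_rows", "body": {"motion": [[[0.1,-0.1,2,0,0,0],[0.1,-0.1,4,0,0,0],[0.1,-0.1,6,0,0,0],[0.1,-0.1,6.7,0,0,0],[0.1,-0.1,6.7,0,0,0]]]}}

```text
time: 2.9
tool_pos: [642.9, -4.9, 84.4]
tcp_rot: [-180.0, 0.0, 1.7]
ft_force: [-0.0, 0.2, -0.2]
finger_gap: 85.5
grip_force: 0.0
```

>>> {"method": "play_rows", "body": {"motion": [[[0,0,0,0,0,0],[0,0,0,0,0,0],[0,0,0,0,0,0],[0,0,0,0,0,0],[0,0,0,0,0,0]]], "jaw": 0.3, "squeeze": 40}}

```text
time: 3.4
tool_pos: [643.9, -4.9, 85.2]
tcp_rot: [180.0, -0.1, 1.7]
ft_force: [1.5, -1.7, 1.5]
finger_gap: 38.8
grip_force: 40.5
```

>>> {"method": "play_rows", "body": {"motion": [[[0,0,0,0,0,0],[0,0,0,0,0,0],[0,0,0,0,0,0],[0,0,0,0,0,0],[0,0,0,0,0,0]]]}}

```text
time: 3.9
tool_pos: [643.7, -4.9, 84.8]
tcp_rot: [180.0, -0.1, 1.7]
ft_force: [4.9, -1.8, 2.2]
finger_gap: 38.6
grip_force: 40.6
```

>>> {"method": "play_rows", "body": {"motion": [[[0,0,-1,0,0,0],[0,0,-3,0,0,0],[0,0,-5.5,0,0,0],[0,0,-8,0,0,0],[0,0,-9,0,0,0]]]}}

```text
time: 4.4
tool_pos: [642.9, -4.5, 176.0]
tcp_rot: [-180.0, -0.0, 1.7]
ft_force: [1.1, 0.5, -3.8]
finger_gap: 38.9
grip_force: 41.2
```

>>> {"method": "play_rows", "body": {"motion": [[[-1.5,1.5,0,0,0,0],[-4,4,0,0,0,0],[-7,7,0,0,0,0],[-10,10,0,0,0,0],[-13,13,0,0,0,0]]]}}

```text
time: 4.9
tool_pos: [514.4, -138.7, 172.3]
tcp_rot: [-179.9, 0.2, 1.8]
ft_force: [0.3, -1.2, -4.6]
finger_gap: 38.9
grip_force: 41.1
```

>>> {"method": "play_rows", "body": {"motion": [[[-3,3,0,0,0,0],[-6,6,0,0,0,0],[-9,9,0,0,0,0],[-10.8,11.1,0,0,0,0],[-10.8,11.1,0,0,0,0]]]}}

```text
time: 5.4
tool_pos: [409.3, -254.3, 172.7]
tcp_rot: [-179.9, 0.2, 1.5]
ft_force: [-0.2, 1.1, -4.5]
finger_gap: 38.5
grip_force: 41.4
```

>>> {"method": "play_rows", "body": {"motion": [[[0,0,2,0,0,0],[0,0,4.5,0,0,0],[0,0,7,0,0,0],[0,0,9,0,0,0],[0,0,9,0,0,0]]]}}

```text
time: 5.9
tool_pos: [409.6, -249.7, 79.8]
tcp_rot: [-179.6, 0.4, 1.8]
ft_force: [-0.6, 0.1, -5.3]
finger_gap: 38.9
grip_force: 41.6
```

```bash
python3 - <<'E'
from h import *
s=snap('scene');im=cv2.cvtColor(s['pixels'],cv2.COLOR_RGB2BGR)
t=snap('top');it=cv2.cvtColor(t['pixels'],cv2.COLOR_RGB2BGR)
print(sensors.sense()['tool_pos'])
a=cv2.resize(im[180:320,60:220],None,fx=3,fy=3,interpolation=2);b=cv2.resize(it[200:340,405:505],None,fx=3,fy=3,interpolation=2)
cv2.imwrite('pics/a2.png',np.hstack([a,b]))
E
```

```text
[ 411.95351973 -251.71780011   83.65674516]
```

View pics/a2.png

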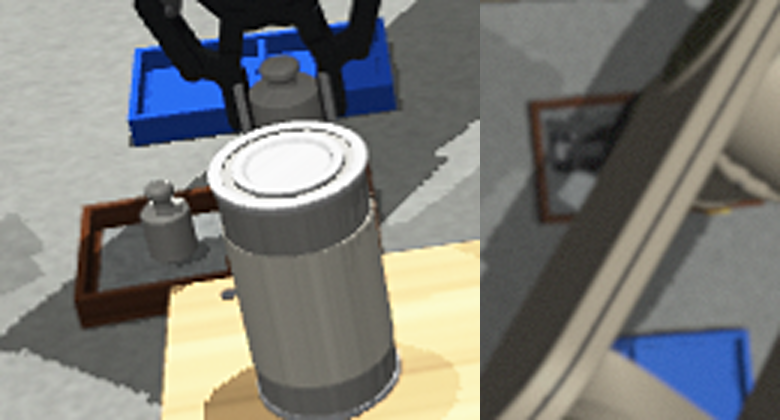

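The weight is held upright over the brown case's empty compartment. I'll lower it slowly.

>>> {"method": "play_rows", "body": {"motion": [[[0,0,1.5,0,0,0],[0,0,3,0,0,0],[0,0,4.2,0,0,0],[0,0,5,0,0,0],[0,0,5.2,0,0,0]]]}}

```text
time: 6.5
tool_pos: [412.2, -252.5, 31.8]
tcp_rot: [-180.0, 0.0, 1.7]
ft_force: [-0.6, 0.3, -4.2]
finger_gap: 38.7
grip_force: 41.7
```

>>> {"method": "play_rows", "body": {"motion": [[[0,0,0.1,0,0,0],[0,0,0.2,0,0,0],[0,0,0.3,0,0,0],[0,0,0.4,0,0,0],[0,0,0.4,0,0,0]]]}}

```text
time: 7.0
tool_pos: [412.5, -252.8, 28.3]
tcp_rot: [180.0, -0.0, 1.7]
ft_force: [0.2, 0.7, -5.4]
finger_gap: 38.6
grip_force: 41.7
```

>>> {"method": "play_rows", "body": {"motion": [[[0,0,0.1,0,0,0],[0,0,0.2,0,0,0],[0,0,0.3,0,0,0],[0,0,0.3,0,0,0]]]}}

```text
time: 7.4
tool_pos: [412.3, -252.7, 25.1]
tcp_rot: [-180.0, 0.0, 1.7]
ft_force: [-0.0, 1.0, -4.8]
finger_gap: 38.8
grip_force: 41.7
```

>>> {"method": "play_rows", "body": {"motion": [[[0,0,0.05,0,0,0],[0,0,0.1,0,0,0],[0,0,0.15,0,0,0],[0,0,0.15,0,0,0]]]}}

```text
time: 7.8
tool_pos: [412.5, -252.8, 23.8]
tcp_rot: [180.0, -0.0, 1.7]
ft_force: [-1.0, 0.2, -5.6]
finger_gap: 38.6
grip_force: 41.8
```

>>> {"method": "play_rows", "body": {"motion": [[[0,0,0.1,0,0,0],[0,0,0.15,0,0,0],[0,0,0.15,0,0,0]]]}}

```text
time: 8.1
tool_pos: [412.6, -252.9, 23.7]
tcp_rot: [-180.0, 0.0, 1.7]
ft_force: [-7.5, 4.4, 13.6]
finger_gap: 38.4
grip_force: 43.5
```

>>> {"method": "play_rows", "body": {"motion": [[[0,0,0.1,0,0,0],[0,0,0.15,0,0,0],[0,0,0.15,0,0,0]]]}}

```text
time: 8.4
tool_pos: [412.8, -253.0, 23.7]
tcp_rot: [-180.0, 0.0, 1.7]
ft_force: [-14.9, 9.2, 29.5]
finger_gap: 39.1
grip_force: 45.2
```

>>> {"method": "play_rows", "body": {"motion": [[[0,0,-0.15,0,0,0],[0,0,-0.2,0,0,0],[0,0,-0.2,0,0,0]]]}}

```text
time: 8.7
tool_pos: [412.8, -253.1, 23.7]
tcp_rot: [180.0, -0.0, 1.7]
ft_force: [-4.8, 3.2, 10.3]
finger_gap: 38.7
grip_force: 43.1
```

>>> {"method": "play_rows", "body": {"motion": [[[0,0,0,0,0,0],[0,0,0,0,0,0],[0,0,0,0,0,0],[0,0,0,0,0,0]]], "jaw": 0.7}}

```text
time: 9.1
tool_pos: [412.5, -252.9, 22.7]
tcp_rot: [180.0, -0.0, 1.7]
ft_force: [-0.2, -0.1, 0.2]
finger_gap: 59.7
grip_force: 0.0
```

>>> {"method": "play_rows", "body": {"motion": [[[0,0,-1,0,0,0],[0,0,-3,0,0,0],[0,0,-6,0,0,0],[0,0,-10,0,0,0],[0,0,-14,0,0,0]]]}}

```text
time: 9.6
tool_pos: [412.1, -252.5, 164.6]
tcp_rot: [-180.0, 0.0, 1.7]
ft_force: [1.0, -0.6, 0.8]
finger_gap: 60.1
grip_force: 0.0
```

The weight is set down and released. Next I move behind the tin and turn the fingers to 97° yaw.

>>> {"method": "play_rows", "body": {"motion": [[[1.2,-3.2,-1.3,0,0,-6.8],[2.4,-6.4,-2.6,0,0,-13.6],[3.6,-9.6,-3.9,0,0,-20.4],[4.8,-12.8,-5.2,0,0,-27.2],[6,-16,-6.5,0,0,-34]]], "jaw": 0.82}}

```text
time: 10.1
tool_pos: [467.9, -89.8, 229.3]
tcp_rot: [179.9, -0.0, 36.0]
ft_force: [0.2, -0.0, -0.4]
finger_gap: 69.8
grip_force: 0.0
```

>>> {"method": "play_rows", "body": {"motion": [[[2.8,-2,0,0,0,-6.8],[5.6,-4,0,0,0,-13.6],[8.4,-6,0,0,0,-20.4],[11.1,-7.9,0,0,0,-27.2],[13.9,-9.9,0,0,0,-34]]]}}

```text
time: 10.6
tool_pos: [522.9, 71.8, 228.7]
tcp_rot: [180.0, -0.0, 70.0]
ft_force: [1.4, -0.5, 0.7]
finger_gap: 69.7
grip_force: 0.0
```

>>> {"method": "play_rows", "body": {"motion": [[[3.4,-0.1,0,0,0,-5.5],[6.8,-0.2,0,0,0,-11],[10.2,-0.3,0,0,0,-16.5],[13.6,-0.4,0,0,0,-22],[16.9,-0.4,0,0,0,-27.4]]]}}

```text
time: 11.1
tool_pos: [577.7, 231.9, 228.7]
tcp_rot: [180.0, -0.0, 97.4]
ft_force: [-0.2, 0.4, 0.5]
finger_gap: 69.9
grip_force: 0.0
```

```bash
python3 - <<'E'
from h import *
s=snap('scene');im=cv2.cvtColor(s['pixels'],cv2.COLOR_RGB2BGR)
t=snap('top');it=cv2.cvtColor(t['pixels'],cv2.COLOR_RGB2BGR)
q=sensors.sense();print(q['tool_pos'],q['tcp_rot'],q['finger_gap'],q['joint_pos'])
a=cv2.resize(im[120:300,60:480],None,fx=1.9,fy=1.9,interpolation=2)[:,:798];b=cv2.resize(it[110:290,200:520],None,fx=1.4,fy=1.4,interpolation=2)
b=cv2.copyMakeBorder(b,0,0,0,max(0,798-b.shape[1]),0)
cv2.imwrite('pics/a3.png',np.vstack([a,b])[:600])
E
```

```text
[577.65729095 233.94616268 228.00716166] [ 1.79985246e+02 -7.50021742e-02  9.74869228e+01] 70.26504223779031 [1.72932936e+01 1.10927461e+01 8.15965169e+01 7.14737636e-02
 8.72834264e+01 9.80300999e+00]
```

View pics/a3.png

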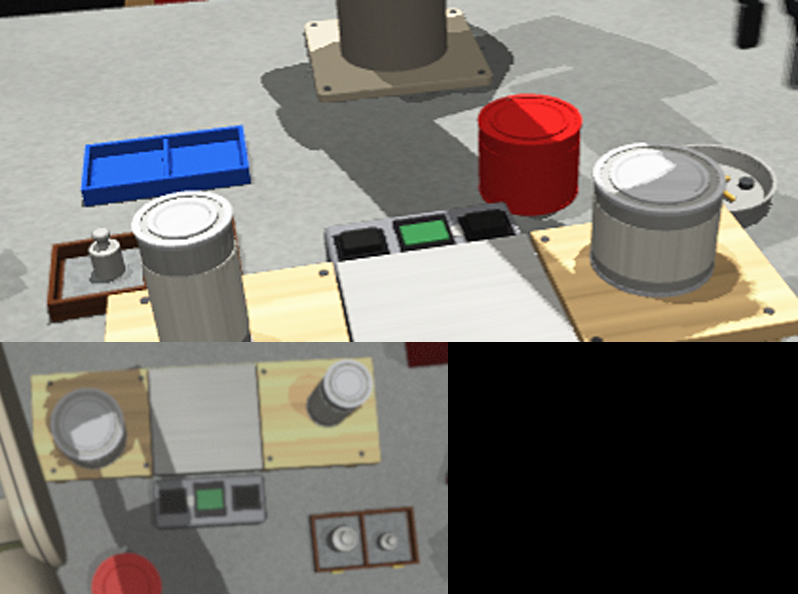

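The weight stands in the brown case's left compartment (crop (343,540)), and the tin is still at about (263,169). I'll descend behind it.

>>> {"method": "play_rows", "body": {"motion": [[[0,0,4,0,0,0],[0,0,8,0,0,0],[0,0,11.5,0,0,0],[0,0,13.5,0,0,0],[0,0,13.7,0,0,0]]]}}

```text
time: 11.7
tool_pos: [574.8, 229.0, 87.3]
tcp_rot: [-179.6, 0.1, 97.1]
ft_force: [0.0, -0.5, -0.4]
finger_gap: 70.1
grip_force: 0.0
```

>>> {"method": "play_rows", "body": {"motion": [[[-0.8,0,0,0,0,0],[-1.6,0,0,0,0,0],[-2.4,0,0,0,0,0],[-3,0,0,0,0,0],[-3.3,0,0,0,0,0]]]}}

```text
time: 12.2
tool_pos: [582.2, 196.7, 91.8]
tcp_rot: [179.9, -0.0, 97.1]
ft_force: [0.3, -0.2, 0.1]
finger_gap: 69.9
grip_force: 0.0
```

>>> {"method": "play_rows", "body": {"motion": [[[-0.4,0,0,0,0,0],[-0.8,0,0,0,0,0],[-1.2,0,0,0,0,0],[-1.6,0,0,0,0,0],[-2,0,0,0,0,0]]]}}

```text
time: 12.7
tool_pos: [583.9, 179.1, 91.1]
tcp_rot: [180.0, -0.1, 97.2]
ft_force: [-1.1, 5.9, 2.0]
finger_gap: 69.8
grip_force: 0.0
```

>>> {"method": "play_rows", "body": {"motion": [[[-0.6,0,0,0,0,0],[-1.2,0,0,0,0,0],[-1.8,0,0,0,0,0],[-2.4,0,0,0,0,0],[-3,0,0,0,0,0]]]}}

```text
time: 13.2
tool_pos: [587.8, 149.3, 91.2]
tcp_rot: [180.0, -0.1, 97.2]
ft_force: [-0.3, 6.8, 2.5]
finger_gap: 69.8
grip_force: 0.0
```

>>> {"method": "play_rows", "body": {"motion": [[[-0.6,0,0,0,0,0],[-1.2,0,0,0,0,0],[-1.8,0,0,0,0,0],[-2.4,0,0,0,0,0],[-3,0,0,0,0,0]]]}}

```text
time: 13.7
tool_pos: [593.0, 120.9, 93.6]
tcp_rot: [179.7, -0.2, 97.2]
ft_force: [-3.8, 14.0, 15.8]
finger_gap: 70.3
grip_force: 0.0
```

>>> {"method": "play_rows", "body": {"motion": [[[-0.6,0,0,0,0,0],[-1.2,0,0,0,0,0],[-1.8,0,0,0,0,0],[-2.4,0,0,0,0,0],[-3,0,0,0,0,0]]]}}

```text
time: 14.2
tool_pos: [596.3, 90.2, 92.5]
tcp_rot: [179.8, -0.1, 97.2]
ft_force: [-0.8, 7.8, 4.3]
finger_gap: 70.2
grip_force: 1.1
```

>>> {"method": "play_rows", "body": {"motion": [[[-0.6,0,0,0,0,0],[-1.2,0,0,0,0,0],[-1.8,0,0,0,0,0],[-2.2,0,0,0,0,0],[-2.4,0,0,0,0,0]]]}}

```text
time: 14.7
tool_pos: [598.3, 65.7, 91.2]
tcp_rot: [180.0, -0.1, 97.2]
ft_force: [-0.7, 7.4, 2.5]
finger_gap: 70.1
grip_force: 0.1
```

```bash
python3 - <<'E'
from h import *
s=snap('scene');im=cv2.cvtColor(s['pixels'],cv2.COLOR_RGB2BGR)
t=snap('top');it=cv2.cvtColor(t['pixels'],cv2.COLOR_RGB2BGR)
q=sensors.sense();print(q['tool_pos'],q['tcp_rot'],q['finger_gap'])
a=cv2.resize(im[150:340,220:480],None,fx=3,fy=3,interpolation=2)
cv2.imwrite('pics/a4.png',a);cv2.imwrite('pics/a4t.png',it)
E
```

```text
[598.338549    65.68498463  91.16481822] [ 1.79960855e+02 -9.26684951e-02  9.71572364e+01] 69.99093731641824
```

View pics/a4.png

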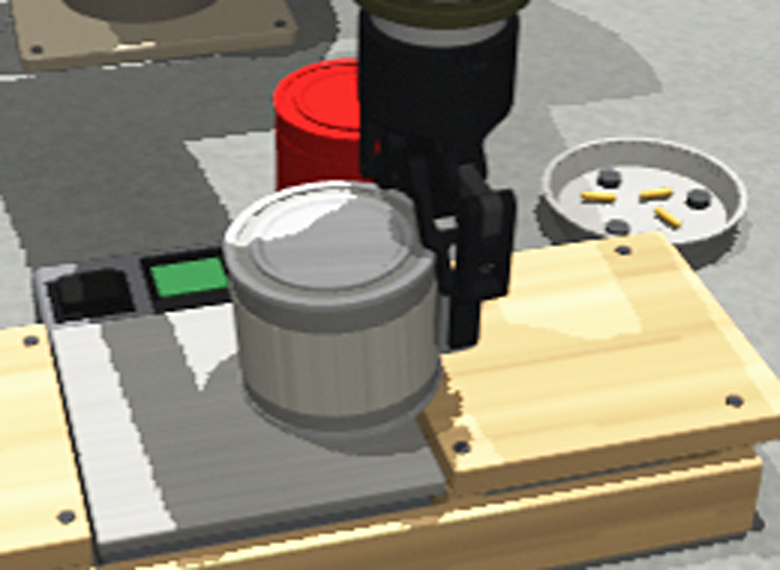

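The tin is cradled by the fingers and already mostly on the pan, with its rim centre at crop (330,244). I'll keep pushing, more slowly.

>>> {"method": "play_rows", "body": {"motion": [[[-0.4,0,0,0,0,0],[-0.9,0,0,0,0,0],[-1.4,0,0,0,0,0],[-1.9,0,0,0,0,0],[-2.4,0,0,0,0,0]]]}}

```text
time: 15.3
tool_pos: [601.2, 42.2, 91.1]
tcp_rot: [180.0, -0.1, 97.2]
ft_force: [-0.4, 7.4, 3.3]
finger_gap: 70.3
grip_force: 0.1
```

>>> {"method": "play_rows", "body": {"motion": [[[-0.5,0,0,0,0,0],[-1,0,0,0,0,0],[-1.5,0,0,0,0,0],[-1.9,0,0,0,0,0],[-2.1,0,0,0,0,0]]]}}

```text
time: 15.8
tool_pos: [603.9, 21.1, 91.1]
tcp_rot: [180.0, -0.1, 97.2]
ft_force: [-1.6, 6.6, 2.2]
finger_gap: 70.0
grip_force: 0.0
```

```bash
python3 - <<'E'
from h import *
s=snap('scene');im=cv2.cvtColor(s['pixels'],cv2.COLOR_RGB2BGR)
q=sensors.sense();print(q['tool_pos'],q['tcp_rot'],q['ft_force'])
# corners of pan from previous crop
C=[onz(s,220+a/3,150+b/3,z) for a,b,z in((97,556,67),(49,335,67),(447,487,67))]
print([c.round(1) for c in C],'centre',((C[1]+C[2])/2).round(1))
print('prev tin',onz(s,330,231.3,151).round(1))
cv2.imwrite('pics/a5.png',cv2.resize(im[170:350,220:400],None,fx=3.3,fy=3.3,interpolation=2))
E
```

```text
[603.8486015   20.85396329  91.04184224] [ 1.79977106e+02 -8.90657420e-02  9.71564800e+01] [-0.77081635  5.97130153  2.42314193]
[array([ 712.2, -120.7,   67. ]), array([ 540.5, -125.2,   67. ]), array([703.4,  47.6,  67. ])] centre [622.  -38.8  67. ]
prev tin [610.7  12.3 151. ]
```

View pics/a5.png

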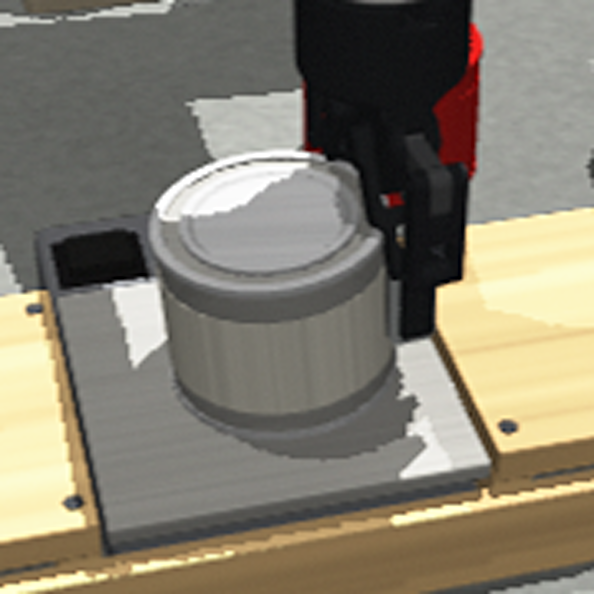

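The tin is nearly centred, with about 9 mm to go. I'll finish slowly, back off, and check from the top camera.

>>> {"method": "play_rows", "body": {"motion": [[[-0.3,0,0,0,0,0],[-0.5,0,0,0,0,0],[-0.7,0,0,0,0,0],[-0.85,0,0,0,0,0],[-0.9,0,0,0,0,0]]]}}

```text
time: 16.35
tool_pos: [604.9, 12.4, 91.1]
tcp_rot: [180.0, -0.1, 97.2]
ft_force: [-1.5, 7.7, 2.3]
finger_gap: 70.1
grip_force: 0.0
```

>>> {"method": "play_rows", "body": {"motion": [[[0.3,0,0,0,0,0],[1,0,0,0,0,0],[2.5,0,0,0,0,0],[5,0,0,0,0,0],[9,0,0,0,0,0]]]}}

```text
time: 16.85
tool_pos: [593.7, 100.3, 90.8]
tcp_rot: [180.0, 0.0, 97.0]
ft_force: [0.1, 1.3, 0.2]
finger_gap: 69.8
grip_force: 0.0
```

>>> {"method": "play_rows", "body": {"motion": [[[4,0,-1,0,0,0],[8,0,-3,0,0,0],[11,0,-6,0,0,0],[13,0,-10,0,0,0],[14,0,-14,0,0,0]]]}}

```text
time: 17.35
tool_pos: [574.7, 242.1, 231.5]
tcp_rot: [-179.9, 0.0, 97.3]
ft_force: [-0.0, -0.1, 0.3]
finger_gap: 69.9
grip_force: 0.0
```

```bash
python3 - <<'E'
from h import *
print(sensors.sense()['tool_pos'])
t=snap('top');it=cv2.cvtColor(t['pixels'],cv2.COLOR_RGB2BGR)
s=snap('scene');im=cv2.cvtColor(s['pixels'],cv2.COLOR_RGB2BGR)
a=cv2.resize(it[110:245,295:400],None,fx=4,fy=4,interpolation=2);b=cv2.resize(im[190:325,230:380],None,fx=2.5,fy=2.5,interpolation=2)
b=cv2.copyMakeBorder(b,0,a.shape[0]-b.shape[0],0,0,0)
cv2.imwrite('pics/a6.png',np.hstack([a,b]))
E
```

```text
[574.74165347 242.10724083 231.53261346]
```

View pics/a6.png

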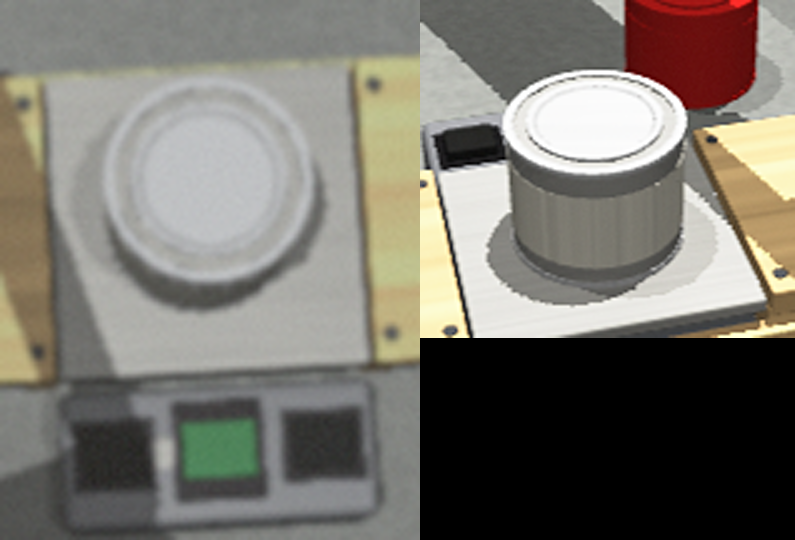

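```bash
python3 - <<'E'
from h import *
T={n:np.load(n+'0.npy',allow_pickle=True).item() for n in('scene','top')};t=T['top'];s=T['scene']
g=lambda a,b,z:onz(t,295+a/4,110+b/4,z)
P=[g(43,78,66),g(352,66,66),g(370,368,66),g(55,380,66)]
print('pan',np.mean(P,0).round(1),'tin',g(211,179,151).round(1),'tare',g(324,443,61).round(1))
f=lambda a,b,z:onz(s,230+(a-420)/2.5,190+b/2.5,z)
print('tin scene',f(594.5,122.5,151).round(1),'pan scene',((f(437,172,66)+f(765,303,66))/2).round(1))
E
```

```text
pan [607.9 -38.   66. ] tin [609.1 -36.4 151. ] tare [483.7 -99.5  61. ]
tin scene [620.1 -34.7 151. ] pan scene [615.7 -38.2  66. ]
```

The tin is within about 5 mm of the pan centre. Now the tare key at about (484.5,-99), with the fingers shut.

>>> {"method": "play_rows", "body": {"motion": [[[-3,-1.2,0,0,0,0],[-6.4,-2.5,0,0,0,0],[-9.8,-3.9,0,0,0,0],[-13.1,-5.2,0,0,0,0],[-16.35,-6.55,0,0,0,0]]], "jaw": 0}}

```text
time: 17.95
tool_pos: [530.8, 68.1, 230.3]
tcp_rot: [-180.0, 0.0, 97.1]
ft_force: [0.3, -0.7, -0.0]
finger_gap: 0.1
grip_force: 0.0
```

>>> {"method": "play_rows", "body": {"motion": [[[-3.4,-1.3,0,0,0,0],[-6.8,-2.6,0,0,0,0],[-10.2,-4,0,0,0,0],[-13.6,-5.4,0,0,0,0],[-16.35,-6.55,0,0,0,0]]]}}

```text
time: 18.45
tool_pos: [486.1, -102.7, 230.4]
tcp_rot: [-180.0, 0.0, 97.1]
ft_force: [0.4, -0.3, 1.2]
finger_gap: 0.0
grip_force: 0.0
```

>>> {"method": "play_rows", "body": {"motion": [[[0,0,3,0,0,0],[0,0,7,0,0,0],[0,0,11,0,0,0],[0,0,14,0,0,0],[0,0,15.3,0,0,0]]]}}

```text
time: 18.95
tool_pos: [484.2, -100.2, 74.0]
tcp_rot: [-179.7, -0.1, 97.1]
ft_force: [-0.4, 0.7, -0.3]
finger_gap: 0.4
grip_force: 0.0
```

```bash
python3 - <<'E'
from h import *
t=snap('top');it=cv2.cvtColor(t['pixels'],cv2.COLOR_RGB2BGR)
s=snap('scene');im=cv2.cvtColor(s['pixels'],cv2.COLOR_RGB2BGR)
q=sensors.sense();print(q['tool_pos'],q['finger_gap'],q['ft_force'])
a=cv2.resize(it[110:245,295:420],None,fx=3,fy=3,interpolation=2);b=cv2.resize(im[180:315,210:350],None,fx=3,fy=3,interpolation=2)
cv2.imwrite('pics/a7.png',np.hstack([a,b]))
E
```

```text
[ 485.20766708 -100.57450046   75.7033518 ] 0.2486650478874057 [-0.9332968  -0.60845824  0.55498492]
```

View pics/a7.png

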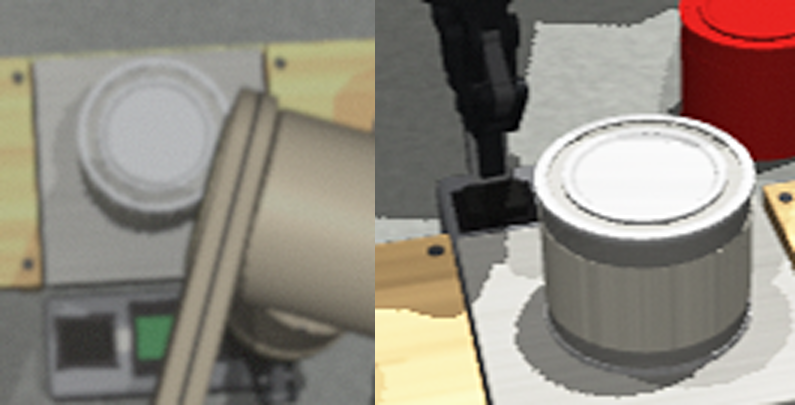

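The shut fingertip is over the tare key (crop (490,178)) and the tin is undisturbed. I'll press.

>>> {"method": "play_rows", "body": {"motion": [[[0,0,0.6,0,0,0],[0,0,1.1,0,0,0],[0,0,1.5,0,0,0],[0,0,1.6,0,0,0],[0,0,1.6,0,0,0]]]}}

```text
time: 19.55
tool_pos: [487.0, -101.5, 62.0]
tcp_rot: [180.0, 0.0, 97.1]
ft_force: [0.1, -0.4, -0.3]
finger_gap: 0.1
grip_force: 0.0
```

>>> {"method": "play_rows", "body": {"motion": [[[0,0,0.1,0,0,0],[0,0,0.2,0,0,0],[0,0,0.3,0,0,0],[0,0,0.3,0,0,0]]]}}

```text
time: 19.95
tool_pos: [487.2, -101.6, 59.1]
tcp_rot: [180.0, 0.0, 97.1]
ft_force: [0.2, -1.0, 1.7]
finger_gap: -0.4
grip_force: 1.3
```

>>> {"method": "play_rows", "body": {"motion": [[[0,0,0.1,0,0,0],[0,0,0.2,0,0,0],[0,0,0.3,0,0,0],[0,0,0.3,0,0,0]]]}}

```text
time: 20.35
tool_pos: [487.3, -101.5, 56.9]
tcp_rot: [180.0, 0.0, 97.1]
ft_force: [-3.3, -0.2, 12.3]
finger_gap: 0.1
grip_force: 6.1
```

>>> {"method": "play_rows", "body": {"motion": [[[0,0,0.05,0,0,0],[0,0,0.1,0,0,0],[0,0,0.1,0,0,0]]]}}

```text
time: 20.65
tool_pos: [487.4, -101.6, 56.7]
tcp_rot: [180.0, 0.0, 97.1]
ft_force: [-8.2, 2.4, 20.0]
finger_gap: 0.1
grip_force: 10.3
```

The key is at its stop (12–20 N at z ≈ 57). I'll release it and retreat.

>>> {"method": "play_rows", "body": {"motion": [[[0,0,-0.7,0,0,0],[0,0,-2,0,0,0],[0,0,-5,0,0,0],[0,0,-9,0,0,0],[0,0,-13,0,0,0]]]}}

```text
time: 21.15
tool_pos: [486.0, -101.1, 185.8]
tcp_rot: [-179.9, -0.1, 97.1]
ft_force: [1.4, -0.7, -0.1]
finger_gap: -0.2
grip_force: 0.0
```

>>> {"method": "play_rows", "body": {"motion": [[[0,0,-1,0,0,0],[0,0,-2,0,0,0],[0,0,-2,0,0,0],[0,0,-2,0,0,0],[0,0,-2,0,0,0]]]}}

```text
time: 21.65
tool_pos: [485.9, -101.1, 202.9]
tcp_rot: [-179.8, -0.1, 97.1]
ft_force: [0.1, -0.0, -0.6]
finger_gap: -0.4
grip_force: 0.0
```

```bash
python3 - <<'E'
from h import *
print(sensors.sense()['ft_force']); print(job.hand_in())
E
```

```text
[ 0.07922937 -0.04252929 -0.6146245 ]
the job is handed in; nothing more can be done
None
```

I handed the job in at about 22 s (no verdict came back): the check weight stands in the case's empty compartment, the tin is within about 5 mm of the pan's middle by the cameras, and the tare key was pressed to its stop and released.

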